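# Lock the forearm holding stand with its long pin

### The job

The prosthetic forearm shell in the holding stand must be locked for work. Swing the stand's raised lever all the way down onto its stop, so that the cross-hole hidden in the shaft lines up with the upright hole in the stand; then take the long pin with the plain round grip out of the rack and push it down through the funnel on top of the stand until its collar rests on the funnel, and let go.

Things in the scene. Friction and masses are not known exactly. Their poses are not given: they have to be found in the camera images.
- shaft (a joint): Turn (rad) of the stand's horizontal 40 mm steel shaft: 0 = lever level on its stop post, 20 mm cross-hole upright, lined up; grows as the lever rises (starts 0.75 to 1.05). Stays where left; needs about 4 N pressed down on the lever 60 mm from the shaft axis. A straight push down 58 mm from the axis meets the lever at every start; home, the lever's upper face is 60 mm above the table.
- lever_knob (a point): Centre of the grey 28 mm ball knob at the end of the stand's lever, a steel bar 20 mm wide, 10 mm thick; it turns on a 140 mm radius about the shaft axis. Home, the lever points along socket_mouth's -x. The lever can be pushed down from above with closed fingers.
- socket_mouth (a point): Centre of the funnel's rim on top of the fixed stand's aluminium block (74 x 60 mm), 99 mm above the table. Funnel: 36 mm wide inside, narrowing over 14 mm to a 21 mm upright hole through block and shaft. z up, y along the shaft to the lever end. Shaft axis 44 mm straight below; lever's centre line 60 mm along +y; white forearm shell on the -y end, out to 190 mm.
- pin_grip (a point): Centre of the upright round grip (26 mm wide, 50 tall) of the long pin, in a rack of 3 pins 70 mm apart; the others, shorter, have a cross-bar or a ring. Collar 44 mm wide, its underside 33 mm below here; shank 13 mm, tip 110 mm below here. z up; x along the row at the start. 33 mm above socket_mouth when home. Rack top 100 mm high, holes 18 mm; bottle by the rack 125 mm tall; pin 120 g.
There are look-alikes about, which are no part of the job. Leave any pink or purple look-alike of the part that bears pin_grip alone.

How it is judged:
By the outcome, as a careful person would: the job done as asked, in the order asked, and still so for the second after the job is handed in, with the robot touching nothing.
It also fails if it takes over 58 s, if anything falls off the work surface, if the arm or the gripper's body presses on something with over 40 N, if the wrist force passes 120 N, or if a joint passes its speed limit or range.

### The arm

A 6-joint arm with a two-finger parallel gripper is mounted at the origin on the work surface. World frame = base frame: x ahead of the robot, y to its left, z up, the work surface at z = 0. Lengths are in m, angles in degrees, forces in N, time in s.
With the tool pointing down it reaches from about 0.425 to 0.925 m from the base axis. Payload 12.5 kg.
Tool frame: the origin (TCP) lies midway between the tips of the shut fingers; the grasp point (between the pads) lies r.grip_depth behind it (r.grip_depth is the distance from the TCP to the grasp point, in m); z points along the fingers, y is the direction in which the jaws open and shut (so a half turn about z gives the same grasp; the last joint's range is limited). The gripper opens to 85 mm and grips with 20 to 120 N. Pads are 22 mm wide; open, the fingers measure 114 mm over their backs; the gripper's body (76 mm by 85 mm) begins 54 mm behind the grasp point. The pads swing forward as they close: fully open they stand 13 mm farther back than shut.
Start: joints at [59.611, 28.126, 89.318, -0, 62.55, -6.05], TCP at [0.258, 0.569, 0.231] pointing down, gripper open.
Joint ranges: [-177.58, 177.58], [-47.91, 125.51], [2.72, 160], [-65.01, 245.01], [3.68, 167.84], [-153.87, 153.87]. Speed limits (degrees/s): [127.2, 127.2, 159.86, 180, 180, 180].

### API

Orientations are given as a 3x3 rotation matrix whose columns are the frame's x, y, z axes.
In Python, from plant import monitor, snapshot, r gives the robot as it stands.
- The arm moves only by the tool send_rows, never from a script. Its argument "rows" is one flat list of numbers, 7 for each row, row after row: the opening, from 0 (shut) to 1 (fully open), then the shift along the tool's x, y, z in cm, then the turn, a rotation vector about the tool's x, y, z in rad. In form: [fingers, tx, ty, tz, wx, wy, wz, fingers, tx, ty, tz, wx, wy, wz, ...]. A call has 1 to 8 rows; each row shifts and turns the commanded pose from where the row before left it, along the tool's axes as they then stand; what a row does not reach is not made up. A row lasts 1/10 s, in which the tool goes at most 50 mm and 8.59 degrees, less where a joint would pass 70% of its speed; a pose out of reach is approached as far as the arm can. A call with a gripper value outside its range is refused whole. The fingers move at their own pace and stop on an object; "squeeze" is the grip in N (left out, the last holds). Time passes only in rows, so rows that do not move let the fingers close. It gives the time, the measured TCP pose, the force and the opening at its end, in the units of the state.
- monitor.get_obs(): the state, without advancing time (a new reading comes with each control period).
- snapshot(name): name is "scene" or "top" or "wrist"; returns a dict with "frame" (480x640x3 uint8, red, green, blue), "fovy" (degrees; the focal length in pixels is half the picture's height over the tangent of half this angle, whatever the lens; pixels are square), "cx", "cy" (the principal point, pixels), "camera_from_world" (4x4, takes a point from world to camera coordinates). Camera axes: x right, y down, z forward; pixel columns grow to the right and rows downward; lengths in m; the calibration is good to about 2 mm. The wrist camera is an equidistant fisheye: a pixel r from the principal point sees the ray r / f radians off the axis. A picture is of the moment at which its call begins. There is no depth.
- r.finish_job(): hands the job in, once; it reports no verdict.
The state is a dict: "t": time; "q": joint angles; "qd": joint speeds; "joint_torque": joint torques, N m; "position": TCP position; "ee_rot": TCP orientation; "contact_force": force on the tool from outside, world axes, zero at the start; "ft_torque": the same for the moment, N m; "width": opening from 0.0 (shut) to 1.0 (fully open).
Only numpy, scipy, OpenCV 4.12 (cv2) and the standard library are available. Lean on these libraries where they do the work, as an engineer would, in place of code of your own. Each camera call takes 0.05 s, during which the arm holds its last target.

## Working session

There is one attempt and no reset: what is moved stays moved. The work goes in short steps, Python scripts to look and compute and a tool call to move; the robot and the scene stay as the last step left them, time stands still between calls to the robot, and variables do not carry over. Pictures are saved under pics/ and viewed, and the job is handed in when it is done.

Besides the shell and the picture viewer there is one more tool, called after "Request:" as name(argument=value, ...) on one line, values as JSON. send_rows: Moves the arm, as the interface text tells. Its arguments: {"type":"object","properties":{"rows":{"type":"array"},"squeeze":{"type":"number"}},"required":["rows"]}

```bash
ls; mkdir -p pics; python3 - <<'E'
from plant import monitor, snapshot, r
import cv2, numpy as np
print(r.grip_depth); o=monitor.get_obs(); print(o)
for n in ["scene","top","wrist"]:
    s=snapshot(n); cv2.imwrite(f"pics/{n}0.png",s["frame"][:,:,::-1]); print(n,s["fovy"],s["cx"],s["cy"],np.round(s["camera_from_world"],4).tolist())
E
```

```text
pics
0.0187
{'t': 0.0, 'q': array([ 5.96117275e+01,  2.81676622e+01,  8.93498683e+01, -3.44837774e-04,
        6.25506728e+01, -6.05261321e+00]), 'qd': array([ 0.14270435, -0.0604268 ,  0.02138109,  0.09685069,  0.02735933,
        0.01285501]), 'joint_torque': array([ 1.10733519e-03, -6.18453813e+01, -2.61591947e+01, -6.52516701e-05,
        4.09547734e-03, -3.27111394e-06]), 'position': array([0.25743741, 0.56926851, 0.23069118]), 'ee_rot': array([[-9.11148093e-01,  4.12078627e-01, -5.97551180e-04],
       [ 4.12079043e-01,  9.11147520e-01, -1.02953740e-03],
       [ 1.20206915e-04, -1.18429936e-03, -9.99999291e-01]]), 'contact_force': array([-0.03743351, -0.26375952, -0.09074162]), 'ft_torque': array([ 0.02268208, -0.00299303, -0.00495011]), 'width': 1.0017871561547609}
scene 51.596332820313734 315.87081662112274 233.51901336157488 [[-0.5948, 0.8039, -0.0005, 0.2555], [0.595, 0.4398, -0.6727, -0.2521], [-0.5405, -0.4004, -0.74, 1.2376], [0.0, 0.0, 0.0, 1.0]]
top 57.719021869869984 325.465494735322 235.67232287324447 [[-0.0254, -0.9994, -0.0252, 0.0749], [-0.9951, 0.0277, -0.095, 0.5481], [0.0956, 0.0227, -0.9952, 0.8128], [0.0, 0.0, 0.0, 1.0]]
wrist 65.70646984690485 320.56321807237526 236.72224420232723 [[0.4119, 0.9112, -0.0019, -0.6242], [0.8686, -0.392, 0.303, -0.0414], [0.2754, -0.1265, -0.953, 0.3806], [0.0, 0.0, 0.0, 1.0]]
```

View pics/scene0.png

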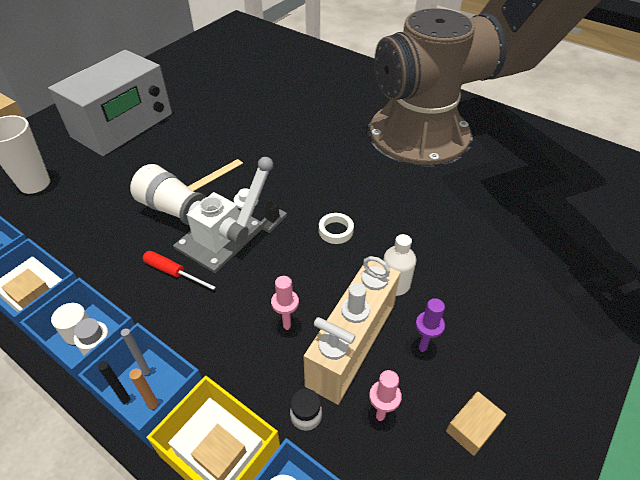

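View pics/top0.png

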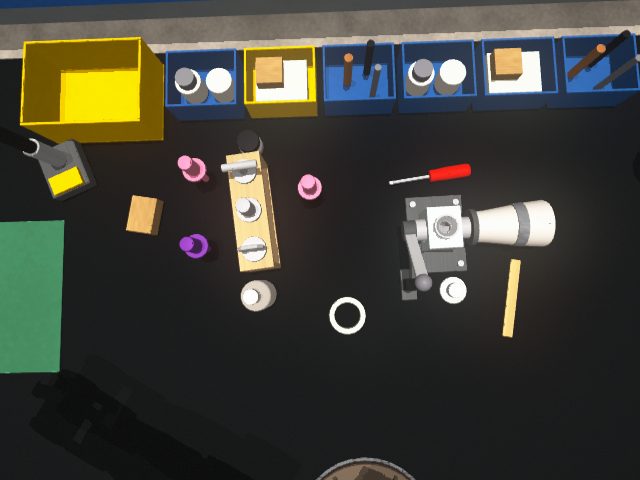

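View pics/wrist0.png

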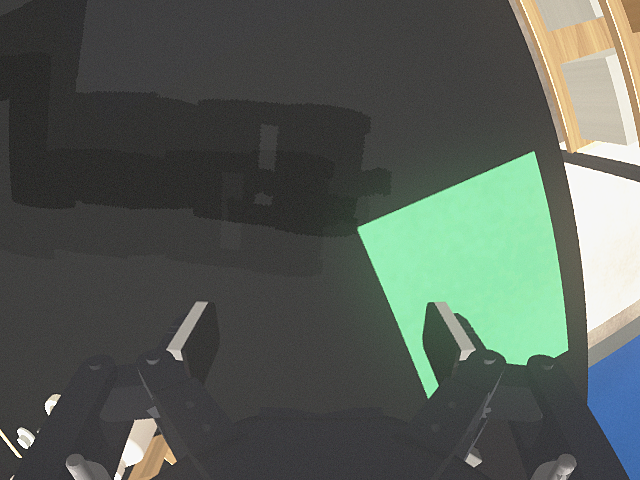

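The long pin with the plain grip is the middle one in the rack: top (246,206), scene (356,296). The funnel is at top (446,226), scene (211,205). The knob is at top (424,283), scene (265,164). I'll zoom in to get better pixel positions.

```bash
cat > h.py <<'E'
import numpy as np, cv2
from plant import monitor, snapshot, r
def ray(s,u,v):
    f=240/np.tan(np.radians(s["fovy"]/2)); M=np.array(s["camera_from_world"]); R=M[:3,:3]; c=-R.T@M[:3,3]
    d=R.T@np.array([(u-s["cx"])/f,(v-s["cy"])/f,1]); return c,d/np.linalg.norm(d)
def plane(s,u,v,z):
    c,d=ray(s,u,v); return c+d*(z-c[2])/d[2]
def two(a,p,b,q):
    c1,d1=ray(a,*p); c2,d2=ray(b,*q)
    t=np.linalg.lstsq(np.c_[d1,-d2],c2-c1,rcond=None)[0]
    x,y=c1+d1*t[0],c2+d2*t[1]; return (x+y)/2,np.linalg.norm(x-y)
def proj(s,p):
    f=240/np.tan(np.radians(s["fovy"]/2)); M=np.array(s["camera_from_world"]); x=M[:3,:3]@p+M[:3,3]
    return s["cx"]+f*x[0]/x[2], s["cy"]+f*x[1]/x[2]
def crop(fr,u,v,h,k): 
    return cv2.resize(fr[v-h:v+h,u-h:u+h,::-1],None,fx=k,fy=k,interpolation=cv2.INTER_CUBIC)
E
python3 - <<'E'
import cv2,numpy as np
from h import crop
T=cv2.imread("pics/top0.png")[:,:,::-1];S=cv2.imread("pics/scene0.png")[:,:,::-1]
a=np.vstack([np.hstack([crop(T,440,250,45,4),crop(T,250,210,45,4)]),np.hstack([crop(S,230,200,50,3.6),crop(S,356,306,50,3.6)])])
cv2.imwrite("pics/z0.png",a);print(a.shape)
E
```

```text
(720, 720, 3)
```

View pics/z0.png

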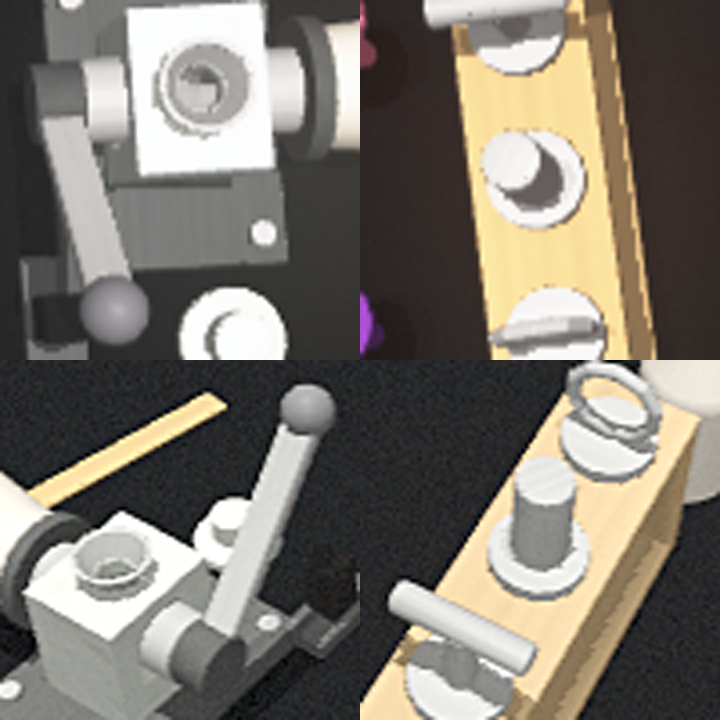

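```bash
python3 - <<'E'
from h import *
np.set_printoptions(precision=4,suppress=True)
T=snapshot("top");S=snapshot("scene")
print("rim",two(T,(446.5,227.2),S,(212.4,206.)),plane(T,446.5,227.2,.099),plane(S,212.4,206,.099))
print("knob",two(T,(423.8,282.8),S,(265.3,163.9)))
print("griptop",two(T,(243.5,206),S,(357.7,288.8)))
print("collar",two(T,(248.8,209.8),S,(355.7,309.6)))
# shell axis far end centre
print("shell end",plane(T,550,223,.055))
# rack top collars 
for n,p in dict(bar=(245,171),ring=(254,249)).items(): print(n,plane(T,*p,.105))
print("boss",plane(T,410,227,.065))
print("bottle",plane(T,252,297,.125),plane(T,453,290,.04),plane(T,310,187,.1), plane(T,192,165,.1),plane(T,190,245,.1))
for p in [(405,197),(461,196),(466,271),(410,271)]: print(plane(T,*p,.012))
for p in [(241,255),(254,152)]: print(plane(T,*p,.1))
E
```

```text
rim (array([ 0.5517, -0.1546,  0.0897]), np.float64(0.0042030992355887135)) [ 0.552  -0.1539  0.099 ] [ 0.5567 -0.1447  0.099 ]
knob (array([ 0.4564, -0.0975,  0.156 ]), np.float64(0.002576295351205088))
griptop (array([0.5901, 0.1932, 0.1529]), np.float64(0.0031448659695065442))
collar (array([0.5918, 0.1946, 0.1017]), np.float64(0.002903909031285098))
shell end [ 0.5592 -0.3552  0.055 ]
bar [0.6621 0.1989 0.105 ]
ring [0.5225 0.1842 0.105 ]
boss [ 0.5579 -0.0961  0.065 ]
bottle [0.44   0.1846 0.125 ] [ 0.4404 -0.175   0.04  ] [0.6307 0.0839 0.1   ] [0.6775 0.2958 0.1   ] [0.533  0.2988 0.1   ]
[ 0.6235 -0.0981  0.012 ]
[ 0.6222 -0.2076  0.012 ]
[ 0.4752 -0.2092  0.012 ]
[ 0.478  -0.1015  0.012 ]
[0.5128 0.2082 0.1   ]
[0.6978 0.1834 0.1   ]
```

Request:
send_rows(rows=[0,0,0,0,0,0,-0.1415,0,0,0,0,0,0,-0.1415,0,0,0,0,0,0,-0.1415,0,-3,-3.3,0,0,0,0,0,-3,-3.3,0,0,0,0,0,-3,-3.3,0,0,0,0,0,-3,-3.3,0,0,0,0,0,-3,-3.3,0,0,0,0])

```text
t: 1.05
position: [0.4084, 0.403, 0.2314]
ee_rot: [[-1.0, 0.0, 0.0], [0.0, 1.0, 0.0], [-0.0, 0.0, -1.0]]
contact_force: [1.3, 0.5, 0.7]
width: 0.001
```

Request:
send_rows(rows=[0,-1,-4.5,0,0,0,0,0,-1,-4.5,0,0,0,0,0,-1,-4.5,0,0,0,0,0,-1,-4.5,0,0,0,0,0,-1,-4.5,0,0,0,0,0,-1,-4.5,0,0,0,0,0,-1,-4.5,0,0,0,0,0,-1,-4.5,0,0,0,0])

```text
t: 1.85
position: [0.4875, 0.0425, 0.2314]
ee_rot: [[-1.0, 0.0, 0.0], [0.0, 1.0, 0.0], [-0.0, 0.0, -1.0]]
contact_force: [0.4, -0.0, 0.4]
width: 0.002
```

Request:
send_rows(rows=[0,0,-4.5,0,0,0,0,0,0,-4.5,0,0,0,0,0,0,-4.5,0,0,0,0,0,0,0,0,0,0,0,0,0,0,0,0,0,0])

```text
t: 2.35
position: [0.4872, -0.0914, 0.2312]
ee_rot: [[-1.0, 0.003, -0.0], [0.003, 1.0, 0.0], [0.0, 0.0, -1.0]]
contact_force: [0.5, -0.4, 0.1]
width: 0.003
```

```bash
python3 - <<'E'
from h import *
for n in ["scene","top","wrist"]:
    s=snapshot(n); cv2.imwrite(f"pics/{n}1.png",s["frame"][:,:,::-1])
M=s["camera_from_world"];print(-M[:3,:3].T@M[:3,3]); print(np.round(M[:3,:3],3))
print(monitor.get_obs()["position"])
a=np.vstack([np.hstack([cv2.imread(f"pics/{n}1.png") for n in ("scene","top")])]);cv2.imwrite("pics/st1.png",cv2.resize(a,(800,300)))
E
```

```text
[ 0.41112649 -0.09073766  0.37453807]
[[-0.     1.    -0.   ]
 [ 0.953  0.     0.303]
 [ 0.303 -0.    -0.953]]
[ 0.48733223 -0.08958441  0.23129594]
```

View pics/wrist1.png

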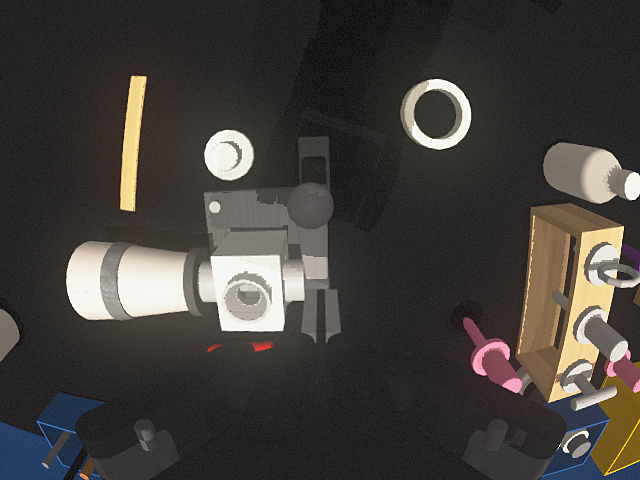

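View pics/st1.png

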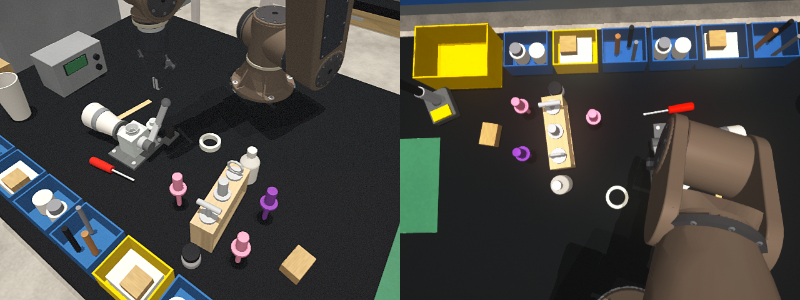

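The wrist view shows the rim near (246,299), the knob near (310,205), and the closed fingertips over the lever at (320,310).

```bash
cat >> h.py <<'E'
def wray(s,u,v):
    f=240/np.tan(np.radians(s["fovy"]/2)); M=np.array(s["camera_from_world"]); R=M[:3,:3]; c=-R.T@M[:3,3]
    a,b=u-s["cx"],v-s["cy"]; rr=np.hypot(a,b); th=rr/f
    d=np.array([np.sin(th)*a/max(rr,1e-9),np.sin(th)*b/max(rr,1e-9),np.cos(th)]); return c,R.T@d
def wplane(s,u,v,z):
    c,d=wray(s,u,v); return c+d*(z-c[2])/d[2]
E
python3 - <<'E'
from h import *
np.set_printoptions(precision=4,suppress=True)
s=snapshot("wrist");F=s["frame"]
cv2.imwrite("pics/z1.png",np.hstack([crop(F,255,290,45,4.4),crop(F,310,210,45,4.4)]))
print("rim",wplane(s,246.5,299,.099)); 
for z in(.155,.16,.165): print("knob",z,wplane(s,310,205,z))
print("block corners",[wplane(s,*p,.085) for p in((216,254),(282,253),(285,330),(220,331))])
print("shell",wplane(s,93,281,.055))
E
```

```text
rim [ 0.5538 -0.1528  0.099 ]
knob 0.155 [ 0.4608 -0.0969  0.155 ]
knob 0.16 [ 0.4597 -0.0967  0.16  ]
knob 0.165 [ 0.4585 -0.0966  0.165 ]
block corners [array([ 0.5188, -0.1797,  0.085 ]), array([ 0.5174, -0.1226,  0.085 ]), array([ 0.5925, -0.1228,  0.085 ]), array([ 0.5959, -0.1845,  0.085 ])]
shell [ 0.5636 -0.3382  0.055 ]
```

View pics/z1.png

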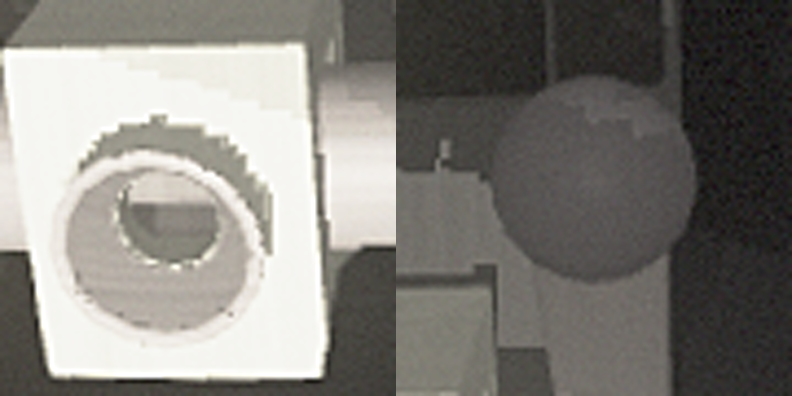

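Request:
send_rows(rows=[0,-0.8,-0.5,2,0,0,0,0,0,0,3,0,0,0,0,0,0,2,0,0,0,0,0,0,1,0,0,0,0,0,0,1,0,0,0,0,0,0,1,0,0,0,0,0,0,1,0,0,0])

```text
t: 3.25
position: [0.4959, -0.0955, 0.1213]
ee_rot: [[-1.0, -0.0, 0.002], [-0.0, 1.0, -0.0], [-0.002, -0.0, -1.0]]
contact_force: [0.9, -1.0, 3.2]
width: 0.0
```

Request:
send_rows(rows=[0,0,0,1,0,0,0,0,0,0,1,0,0,0,0,0,0,1,0,0,0,0,0,0,1,0,0,0,0,0,0,1,0,0,0,0,0,0,0.5,0,0,0,0,0,0,0,0,0,0])

```text
t: 3.95
position: [0.4951, -0.0955, 0.0654]
ee_rot: [[-1.0, 0.0, -0.001], [0.0, 1.0, 0.001], [0.001, 0.001, -1.0]]
contact_force: [-0.7, -0.5, 0.5]
width: 0.001
```

Request:
send_rows(rows=[0,0,0,0.2,0,0,0,0,0,0,0.2,0,0,0,0,0,0,0.15,0,0,0,0,0,0,0,0,0,0])

```text
t: 4.35
position: [0.4954, -0.0956, 0.0608]
ee_rot: [[-1.0, 0.0, 0.0], [0.0, 1.0, 0.0], [-0.0, 0.0, -1.0]]
contact_force: [0.8, -0.2, -0.3]
width: 0.002
```

Request:
send_rows(rows=[0,0,0,0.1,0,0,0,0,0,0,0,0,0,0])

```text
t: 4.55
position: [0.4955, -0.0956, 0.0601]
ee_rot: [[-1.0, 0.0, 0.0], [0.0, 1.0, -0.0], [-0.0, -0.0, -1.0]]
contact_force: [-3.1, -0.9, 5.1]
width: 0.001
```

Request:
send_rows(rows=[0,0,0,0.1,0,0,0,0,0,0,0,0,0,0])

```text
t: 4.75
position: [0.4955, -0.0956, 0.06]
ee_rot: [[-1.0, 0.0, 0.001], [0.0, 1.0, -0.0], [-0.001, -0.0, -1.0]]
contact_force: [-6.4, 1.0, 19.6]
width: -0.0
```

Request:
send_rows(rows=[0,0,0,-1,0,0,0,0,0,0,-4,0,0,0,0,0,0,-4,0,0,0,0,0,0,-4,0,0,0,0,0,0,-4,0,0,0,0,0,0,0,0,0,0])

```text
t: 5.35
position: [0.4971, -0.096, 0.2337]
ee_rot: [[-1.0, 0.0, 0.009], [0.0, 1.0, -0.003], [-0.009, -0.003, -1.0]]
contact_force: [-0.6, -0.5, -0.7]
width: 0.004
```

```bash
python3 - <<'E'
from h import *
np.set_printoptions(precision=4,suppress=True)
s=snapshot("wrist");F=s["frame"]; S=snapshot("scene")["frame"]
cv2.imwrite("pics/z2.png",np.hstack([crop(F,270,270,90,3.3)[:594,:500],crop(S,230,200,60,2.4)][:1]+[np.zeros((594,4,3),np.uint8)]+[np.vstack([crop(S,230,200,60,2.4),np.zeros((306,288,3),np.uint8)])]))
E
```

```text
(no output)
```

View pics/z2.png

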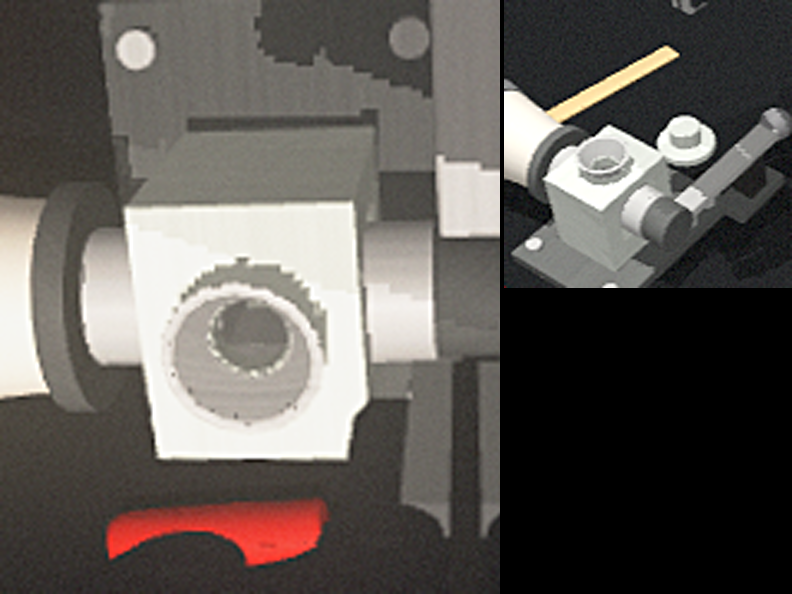

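The lever lies level on its post and the funnel bore is clear. Next, the rack.

Request:
send_rows(rows=[1,-0.6,4.1,0,0,0,0,1,-0.6,4.1,0,0,0,0,1,-0.6,4.1,0,0,0,0,1,-0.6,4.1,0,0,0,0,1,-0.6,4.1,0,0,0,0,1,-0.6,4.1,0,0,0,0,1,-0.6,4.1,0,0,0,0,1,0,0,0,0,0,0])

```text
t: 6.25
position: [0.5371, 0.1952, 0.2268]
ee_rot: [[-1.0, -0.003, -0.002], [-0.003, 1.0, 0.0], [0.002, 0.0, -1.0]]
contact_force: [-0.6, -0.4, -1.0]
width: 1.001
```

```bash
python3 - <<'E'
from h import *
np.set_printoptions(precision=4,suppress=True)
s=snapshot("wrist");F=s["frame"]; cv2.imwrite("pics/w3.png",F[:,:,::-1]); print(monitor.get_obs()["position"])
E
```

```text
[0.5369 0.1933 0.2268]
```

View pics/w3.png

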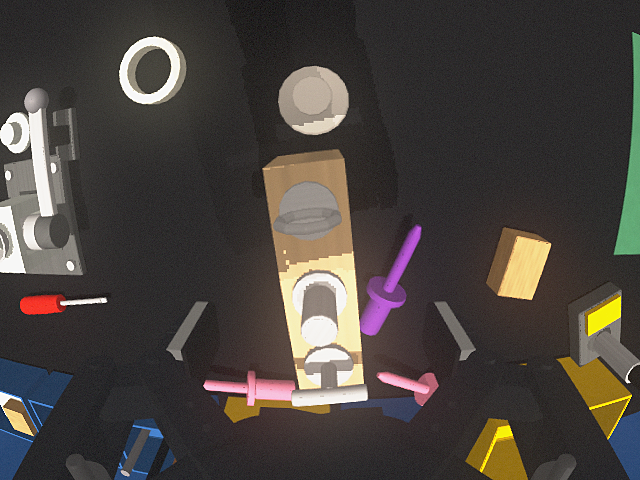

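```bash
python3 - <<'E'
from h import *
np.set_printoptions(precision=4,suppress=True)
s=snapshot("wrist")
print(wplane(s,320,328,.158),wplane(s,319,296,.106),wplane(s,320.5,278,.106),wplane(s,385,292,.106),wplane(s,370,330,.158))
T=snapshot("top");print(monitor.get_obs()["position"])
cv2.imwrite("pics/z3.png",np.hstack([crop(s["frame"],320,310,50,5)]))
E
```

```text
[0.5914 0.1922 0.158 ] [0.5935 0.1913 0.106 ] [0.5778 0.1924 0.106 ] [0.5902 0.2438 0.106 ] [0.5933 0.2256 0.158 ]
[0.5369 0.1912 0.2274]
```

View pics/z3.png

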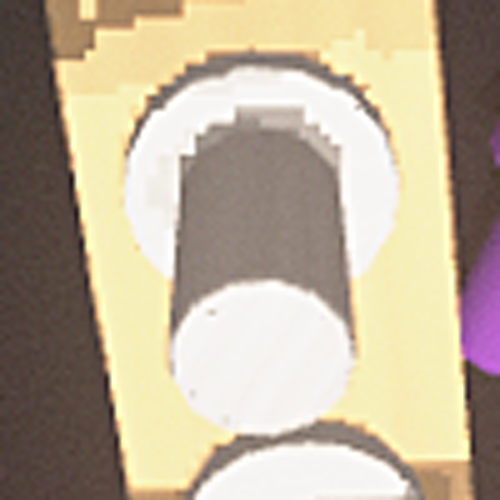

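```bash
python3 - <<'E'
from h import *
for n in ["scene","top"]:
    s=snapshot(n); cv2.imwrite(f"pics/{n}4.png",s["frame"][:,:,::-1])
a=np.hstack([cv2.imread(f"pics/{n}4.png")for n in("scene","top")]);cv2.imwrite("pics/st4.png",cv2.resize(a[150:430],None,fx=.625,fy=.625))
E
```

```text
(no output)
```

View pics/scene4.png

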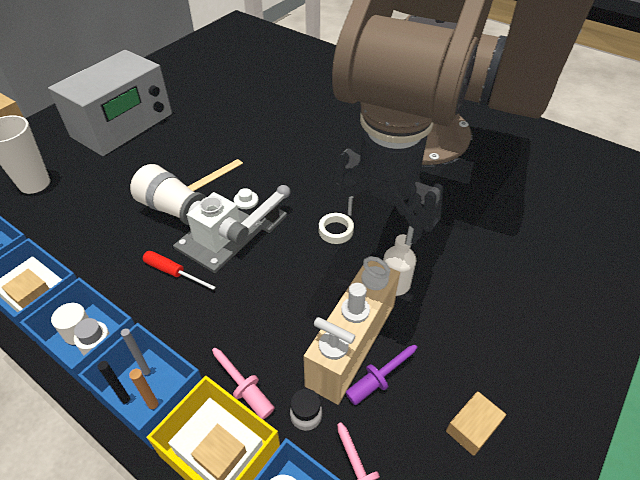

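View pics/top4.png

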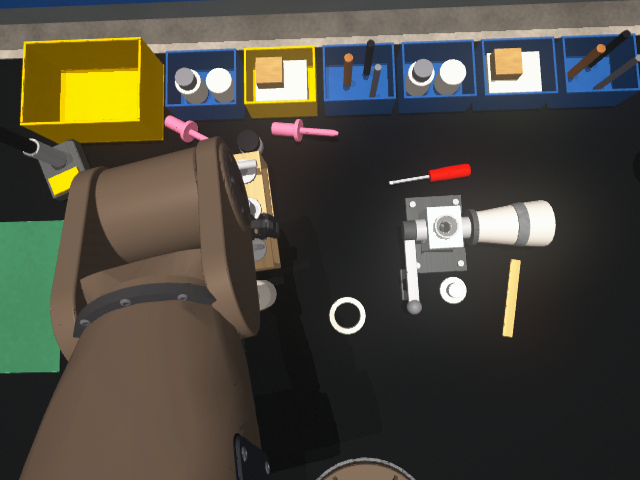

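The pink and purple look-alikes have toppled on their own; I was never near them and they are out of the way. On to the grasp: pin at (0.592, 0.1935).

Request:
send_rows(rows=[1,-2.8,0.1,0,0,0,0,1,-2.7,0.1,0,0,0,0,1,0,0,3,0,0,0,1,0,0,3,0,0,0,1,0,0,2,0,0,0,1,0,0,1.5,0,0,0,1,0,0,1.5,0,0,0,1,0,0,0,0,0,0])

```text
t: 7.3
position: [0.5917, 0.192, 0.117]
ee_rot: [[-1.0, 0.002, -0.003], [0.002, 1.0, -0.001], [0.003, -0.001, -1.0]]
contact_force: [-0.1, 0.4, 0.3]
width: 0.999
```

```bash
python3 - <<'E'
from h import *
s=snapshot("wrist"); cv2.imwrite(f"pics/w5.png",s["frame"][:,:,::-1]);print(monitor.get_obs()["position"])
E
```

```text
[0.59224523 0.19229657 0.11822168]
```

View pics/w5.png

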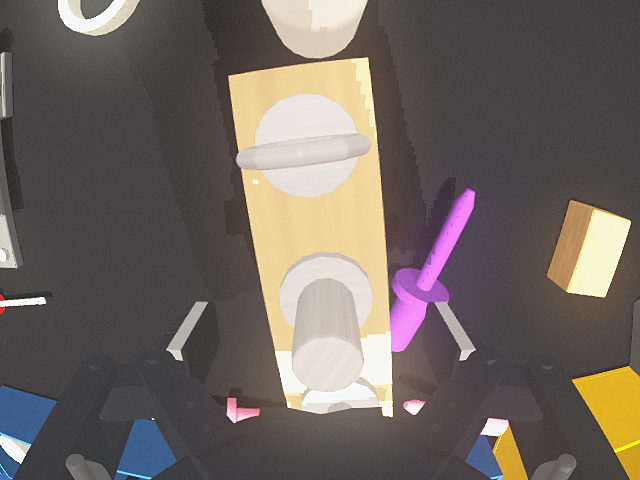

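```bash
python3 - <<'E'
from h import *
s=snapshot("wrist");print(wplane(s,327.5,363,.158),wplane(s,326,299,.107), wplane(s,322.5,363,.158))
E
```

```text
[0.59440813 0.19381734 0.158     ] [0.59555803 0.19392597 0.107     ] [0.59440097 0.19210492 0.158     ]
```

Shifting 2 mm in x and y, then closing with 50 N.

Request:
send_rows(rows=[1,-0.25,0.15,0,0,0,0,0.2,0,0,0,0,0,0,0.2,0,0,0,0,0,0,0.1,0,0,0,0,0,0,0.1,0,0,0,0,0,0,0.1,0,0,0,0,0,0,0.1,0,0,0,0,0,0,0.1,0,0,0,0,0,0], squeeze=50)

```text
t: 8.2
position: [0.595, 0.1949, 0.1191]
ee_rot: [[-1.0, 0.0, 0.0], [0.0, 1.0, 0.0], [-0.0, 0.0, -1.0]]
contact_force: [-1.7, -0.5, 4.7]
width: 0.294
```

Request:
send_rows(rows=[0.1,0,0,-0.5,0,0,0,0.1,0,0,-1,0,0,0,0.1,0,0,-1.5,0,0,0,0.1,0,0,-2,0,0,0,0.1,0,0,-2,0,0,0,0.1,0,0,-2,0,0,0,0.1,0,0,-2,0,0,0,0.1,0,0,-1.5,0,0,0])

```text
t: 9.0
position: [0.5951, 0.1949, 0.2458]
ee_rot: [[-1.0, 0.0, 0.001], [0.0, 1.0, 0.0], [-0.001, 0.0, -1.0]]
contact_force: [0.1, 0.9, -0.7]
width: 0.294
```

```bash
python3 - <<'E'
from h import *
s=snapshot("wrist"); cv2.imwrite(f"pics/w6.png",s["frame"][:,:,::-1]);o=monitor.get_obs();print(o["position"],o["width"],o["contact_force"])
s=snapshot("scene"); cv2.imwrite(f"pics/s6.png",s["frame"][:,:,::-1])
a=np.hstack([cv2.imread(f"pics/{n}6.png") for n in "ws"]);cv2.imwrite("pics/st6.png",cv2.resize(a,(800,300)))
E
```

```text
[0.5957415  0.19507926 0.24797093] 0.28797166095749743 [ 0.94371784 -0.22770376  1.00803036]
```

View pics/st6.png

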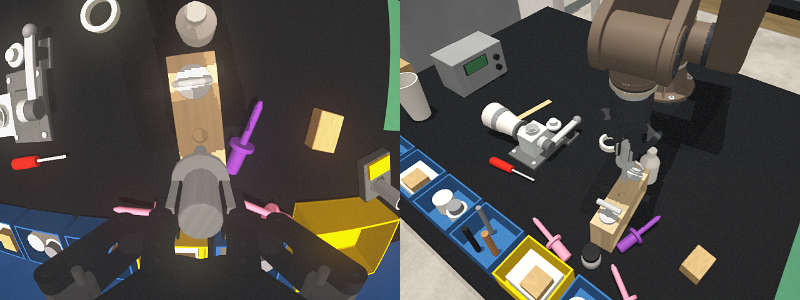

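Request:
send_rows(rows=[0.1,0.2,-2,0,0,0,0,0.1,0.4,-3.7,0,0,0,0,0.1,0.5,-4,0,0,0,0,0.1,0.5,-4,0,0,0,0,0.1,0.5,-4,0,0,0,0,0.1,0.5,-4,0,0,0,0,0.1,0.5,-4,0,0,0,0,0.1,0.5,-4,0,0,0,0])

```text
t: 9.9
position: [0.5582, -0.1036, 0.2432]
ee_rot: [[-1.0, 0.0, -0.001], [0.0, 1.0, 0.0], [0.001, 0.0, -1.0]]
contact_force: [0.3, 0.4, -1.3]
width: 0.292
```

Request:
send_rows(rows=[0.1,0.4,-3,0,0,0,0,0.1,0.1,-2.1,0,0,0,0,0.1,0,0,0,0,0,0,0.1,0,0,0,0,0,0])

```text
t: 10.3
position: [0.5535, -0.1531, 0.2432]
ee_rot: [[-1.0, 0.001, -0.001], [0.001, 1.0, 0.001], [0.001, 0.001, -1.0]]
contact_force: [-0.6, -0.2, -1.3]
width: 0.292
```

```bash
python3 - <<'E'
from h import *
s=snapshot("wrist"); cv2.imwrite(f"pics/w7.png",s["frame"][:,:,::-1]);o=monitor.get_obs();print(o["position"],o["width"],o["contact_force"])
s=snapshot("scene"); cv2.imwrite(f"pics/s7.png",crop(s["frame"],220,180,100,4)); print(proj(s,np.array([.554,-.153,.099])),proj(s,np.array([.554,-.153,.151])))
E
```

```text
[ 0.55365704 -0.15257018  0.24331407] 0.2923384236386785 [-0.28181354  0.0777696  -2.15946831]
(np.float64(210.22631909839671), np.float64(203.30407038831277)) (np.float64(205.63126563185688), np.float64(182.43073416261427))
```

View pics/w7.png

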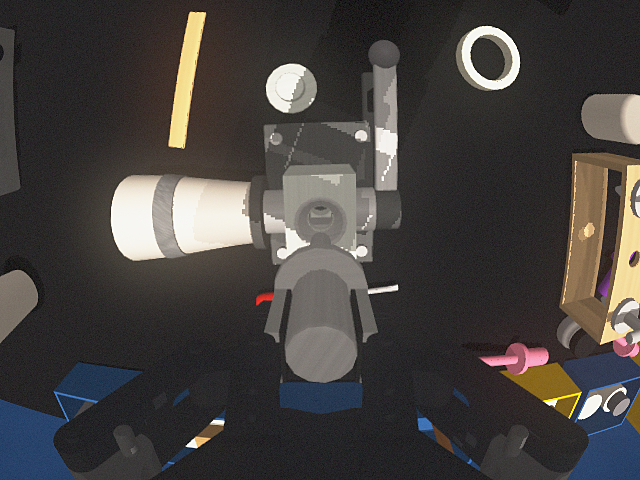

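View pics/s7.png

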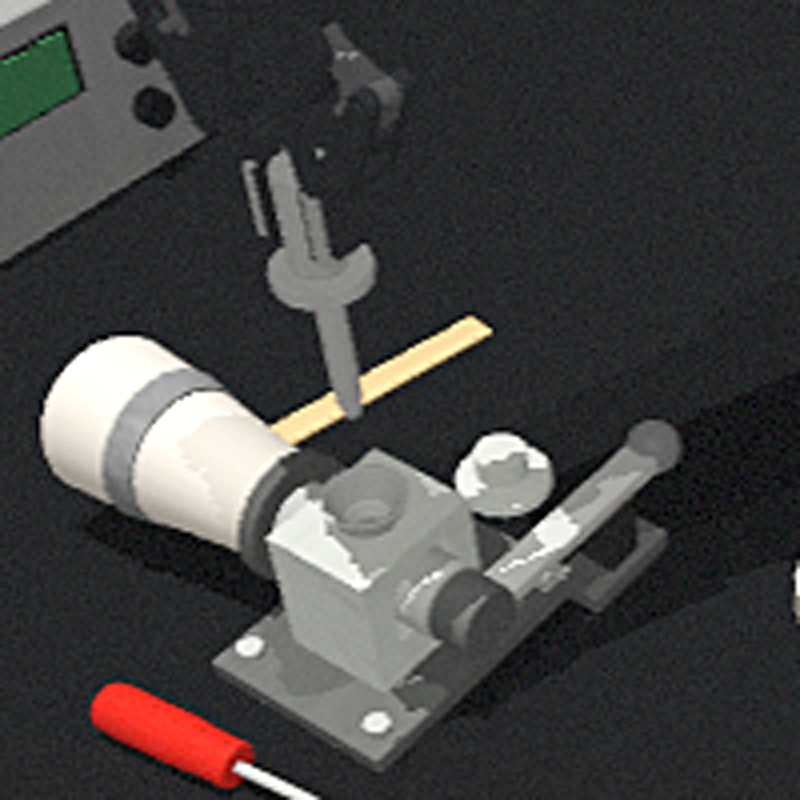

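The pin hangs upright in line with the bore, and its tip is within about 2 mm of the funnel centre in both views. Lowering it.

Request:
send_rows(rows=[0.1,0,0,1,0,0,0,0.1,0,0,1.5,0,0,0,0.1,0,0,1.3,0,0,0,0.1,0,0,0.7,0,0,0,0.1,0,0,0.5,0,0,0,0.1,0,0,0.5,0,0,0])

```text
t: 11.0
position: [0.554, -0.153, 0.1885]
ee_rot: [[-1.0, 0.0, 0.0], [0.0, 1.0, 0.0], [-0.0, 0.0, -1.0]]
contact_force: [0.6, -0.8, -0.9]
width: 0.293
```

Request:
send_rows(rows=[0.1,0,0,0.4,0,0,0,0.1,0,0,0.4,0,0,0,0.1,0,0,0.4,0,0,0])

```text
t: 11.3
position: [0.554, -0.1532, 0.1767]
ee_rot: [[-1.0, 0.0, 0.0], [0.0, 1.0, -0.0], [-0.0, -0.0, -1.0]]
contact_force: [-0.3, 0.3, -1.6]
width: 0.291
```

Request:
send_rows(rows=[0.1,0,0,0.6,0,0,0,0.1,0,0,0.6,0,0,0,0.1,0,0,0.6,0,0,0,0.1,0,0,0.6,0,0,0])

```text
t: 11.7
position: [0.5538, -0.1531, 0.1522]
ee_rot: [[-1.0, 0.0, -0.0], [0.0, 1.0, 0.0], [0.0, 0.0, -1.0]]
contact_force: [-0.4, 0.0, -2.0]
width: 0.291
```

Request:
send_rows(rows=[0.1,0,0,0.6,0,0,0,0.1,0,0,0.6,0,0,0,0.1,0,0,0.6,0,0,0,0.1,0,0,0.6,0,0,0,0.1,0,0,0.3,0,0,0,0.1,0,0,0,0,0,0])

```text
t: 12.3
position: [0.5537, -0.1531, 0.1253]
ee_rot: [[-1.0, 0.0, -0.001], [0.0, 1.0, 0.0], [0.001, 0.0, -1.0]]
contact_force: [0.1, 1.0, -2.1]
width: 0.292
```

Request:
send_rows(rows=[0.1,0,0,0.3,0,0,0,0.1,0,0,0.2,0,0,0,0.1,0,0,0,0,0,0])

```text
t: 12.6
position: [0.5538, -0.1531, 0.1206]
ee_rot: [[-1.0, 0.0, -0.0], [0.0, 1.0, 0.0], [0.0, 0.0, -1.0]]
contact_force: [-0.4, 1.0, -0.8]
width: 0.293
```

Request:
send_rows(rows=[0.1,0,0,0.15,0,0,0,0.1,0,0,0,0,0,0])

```text
t: 12.8
position: [0.5538, -0.1531, 0.1192]
ee_rot: [[-1.0, 0.0, 0.0], [0.0, 1.0, 0.0], [-0.0, 0.0, -1.0]]
contact_force: [-0.1, 0.5, -1.7]
width: 0.291
```

Request:
send_rows(rows=[0.1,0,0,0.1,0,0,0,0.1,0,0,0.1,0,0,0,0.1,0,0,0,0,0,0])

```text
t: 13.1
position: [0.554, -0.1532, 0.118]
ee_rot: [[-1.0, 0.0, 0.001], [0.0, 1.0, -0.0], [-0.001, -0.0, -1.0]]
contact_force: [-2.2, 0.6, 7.7]
width: 0.29
```

Contact at z = 0.118 as predicted: the collar is seated on the funnel. Releasing and rising.

Request:
send_rows(rows=[0.5,0,0,0,0,0,0,0.8,0,0,0,0,0,0,0.8,0,0,0,0,0,0,0.8,0,0,0,0,0,0,0.8,0,0,0,0,0,0])

```text
t: 13.6
position: [0.5539, -0.1531, 0.1172]
ee_rot: [[-1.0, 0.0, -0.0], [0.0, 1.0, 0.0], [0.0, 0.0, -1.0]]
contact_force: [0.3, 0.1, 0.5]
width: 0.797
```

Request:
send_rows(rows=[0.8,0,0,-1,0,0,0,0.8,0,0,-2,0,0,0,0.8,0,0,-3,0,0,0,0.8,0,0,-4,0,0,0,0.8,0,0,-2,0,0,0,0.8,2,0,-1,0,0,0,0.8,3,0,0,0,0,0,0.8,0,0,0,0,0,0])

```text
t: 14.4
position: [0.5015, -0.1528, 0.2485]
ee_rot: [[-1.0, 0.001, 0.0], [0.001, 1.0, -0.0], [-0.0, -0.0, -1.0]]
contact_force: [0.3, -1.2, -0.2]
width: 0.803
```

```bash
python3 - <<'E'
from h import *
s=snapshot("wrist"); cv2.imwrite(f"pics/w8.png",s["frame"][:,:,::-1]);o=monitor.get_obs();print(o["t"],o["position"],o["width"],o["contact_force"])
s=snapshot("scene"); cv2.imwrite(f"pics/s8.png",crop(s["frame"],220,180,100,4))
E
```

```text
14.45 [ 0.50304576 -0.15310474  0.24849371] 0.8030058007835393 [ 0.22059045  0.56051305 -0.24684737]
```

View pics/w8.png

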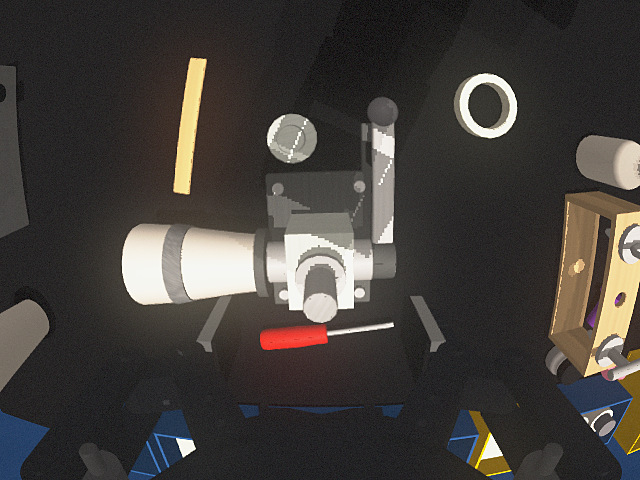

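View pics/s8.png

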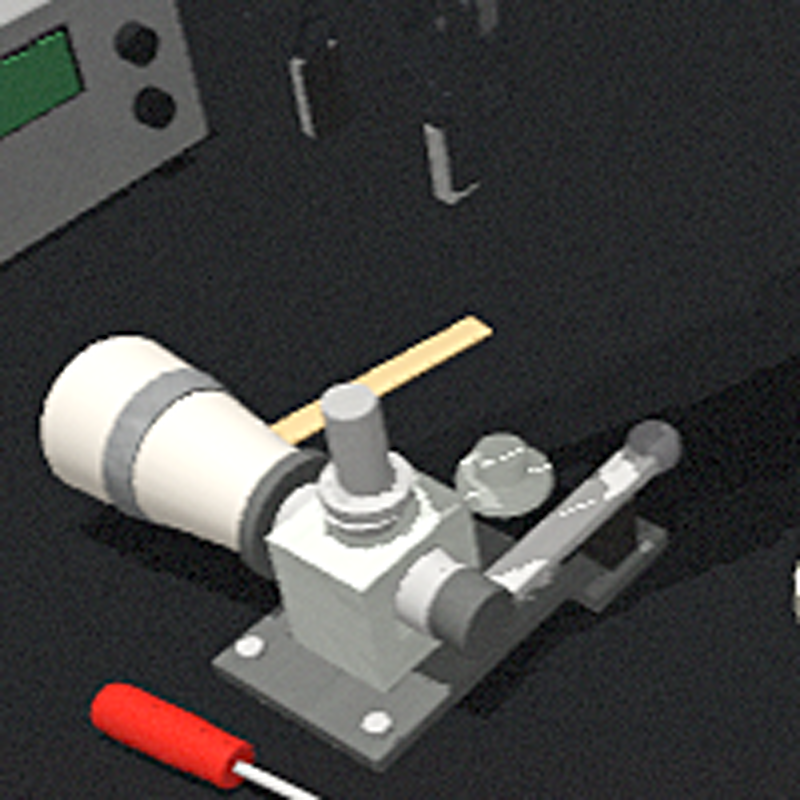

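```bash
python3 - <<'E'
from h import *
S=snapshot("scene")
for z in(.099,.107,.157,.162):
    u,v=proj(S,np.array([.554,-.153,z])); print(z,(u+1.8-120)*4,(v+1.2-80)*4)
cv2.imwrite("pics/s9.png",crop(S["frame"],212,195,30,12))
E
```

```text
0.099 368.1052763935869 498.016281553251
0.107 365.3775924636549 485.6255957426283
0.157 347.50122135445486 404.42099009988465
0.162 345.63087100702955 395.92479915326226
```

View pics/s9.png

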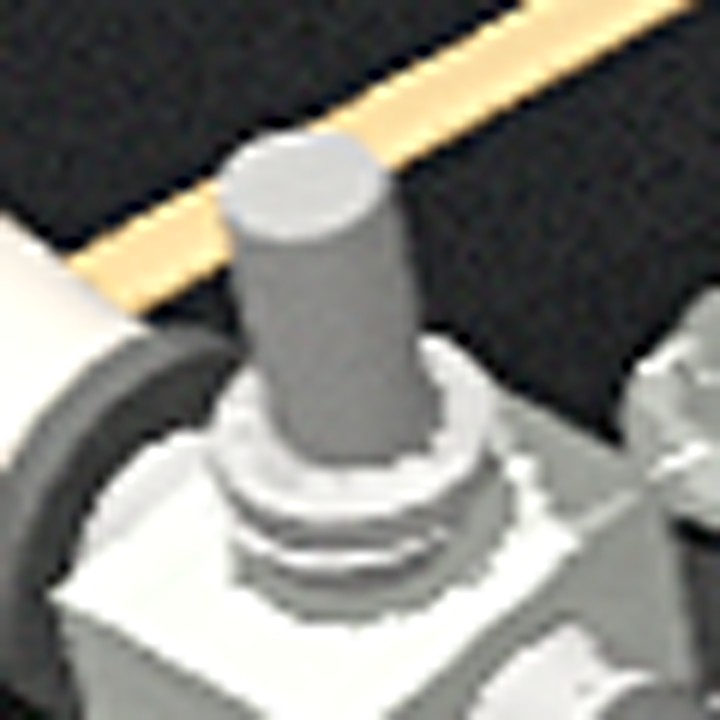

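The grip top matches the seated height of 0.157 m to about 1 mm, and the collar sits directly on the rim. Handing in.

```bash
python3 -c "
from h import *
print(r.finish_job(), monitor.get_obs()['t'])"
```

```text
the job is handed in; nothing more can be done
the job is handed in; nothing more can be done
```

The stand is locked. I pushed the lever down onto its stop, then put the long round-grip pin through the funnel, released it and moved the gripper clear. I handed the job in about 14.5 s into the run, and no verdict was reported.

**Lever:** it came down to 0.060 m at the push point, with about 20 N on the stop. Later wrist and scene pictures still show it level on its post.

**Pin:** it went through the bore without sideways resistance. The collar met the funnel at the expected height with about 8 N. After release, the grip top was within about 1 mm of its seated height, and the gripper is about 13 cm above where it let go, touching nothing.

**Checks that disagreed:**
- The scene camera placed the funnel about 10 mm away from where the top and wrist cameras did, so I used the top and wrist values. That offset is also corrected for in the grip-height check.
- The free-standing pink and purple look-alike pins toppled during the run. I never moved the gripper near them and felt no contact. They stayed on the table.

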